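# Clamp a formed brass strap loop in the hand press and keep it held

## Robot

A 6-joint arm with a two-finger parallel gripper is mounted at the origin on the work surface. World frame = base frame: x ahead of the robot, y to its left, z up, the work surface at z = 0. Lengths are in m, angles in degrees, forces in N, time in s.
With the tool pointing down it reaches from about 0.375 to 0.75 m from the base axis. Payload 9 kg.
Tool frame: the origin (TCP) lies where the fingers leave the gripper's body, on its centre line; the fingertips stand 73 mm ahead of it and the grasp point (between the pads) lies 54 mm ahead of it (robot.tip_reach is the distance from the TCP to the fingertips, in m); z points along the fingers, y is the line along which they close (so a half turn about z gives the same grasp; the last joint's range is limited). The gripper opens to 85 mm and grips with 20 to 120 N. Pads are 22 mm wide; open, the fingers measure 114 mm over their backs; the gripper's body (76 mm by 85 mm) begins 54 mm behind the grasp point. The pads swing forward as they close: fully open they stand 13 mm farther back than shut.
Start: joints at [-86.614, 5.964, 5.575, 89.605, 0, 77.527], TCP at [0.164, -0.577, 0.304] pointing down, gripper open.
Joint ranges: [-171.21, 171.21], [-48.23, 106.86], [-62.78, 66.21], [-105.2, 120.99], [-86.42, 89.51], [-180, 180]. Speed limits (degrees/s): [127.2, 127.2, 147.25, 180, 180, 180].

## Interface

Orientations are given as [roll, pitch, yaw] about the fixed x, y, z axes, in that order (R = Rz(yaw) Ry(pitch) Rx(roll)).
In Python, from plant import robot gives the robot as it stands. Calls block until the motion is done:
- robot.move_pose(position, orientation): joint-space move of the TCP to a pose.
- robot.line_to(position, vel=0.15, rotation=None, guard=None): straight line of the TCP; rotation=None keeps the orientation; vel is the mean speed in m/s. With guard (N) it stops when the force on the tool has changed by that much, and returns True; else False.
- robot.goto_joints(angles): joint-space move.
- robot.set_gripper(opening): finger opening in m; the grip force is fixed at half the most; returns when the fingers have stopped.
- robot.pause(seconds).
- robot.ik(position, orientation): joint angles nearest the present ones, or None.
- robot.observe(): the state.
- robot.grab_frame(name): name is "scene" or "top" or "wrist"; returns the picture (420x560x3 uint8, blue, green, red); there is no depth.
- robot.get_calibration(name): a dict with "vertical_fov" (degrees; the focal length in pixels is half the picture's height over the tangent of half this angle, whatever the lens; pixels are square), "cx", "cy" (the principal point, pixels), "rvec" (rotation vector, rad) and "tvec" (3), from world to camera coordinates, as OpenCV has them. Camera axes: x right, y down, z forward; pixel columns grow to the right and rows downward; lengths in m; the calibration is good to about 2 mm. A picture is of the moment at which its call begins: read the wrist's pose just before it. get_calibration takes no time and is no camera call; for the wrist camera it gives the pose at the moment of the call.
A pose or a line that the arm cannot do raises robot.IKError and nothing moves.
- robot.job_done(): hands the job in; it is judged then, once.
The state is a dict: "time": time; "q": joint angles; "qvel": joint speeds; "joint_torque": joint torques, N m; "tool_pos": TCP position; "tcp_rot": TCP orientation; "ft_force": force on the tool from outside, world axes, zero at the start; "torque": the same for the moment, N m; "gripper_width": finger opening in m; "gripper_force": force on a finger pad.
Only numpy, scipy, OpenCV 4.12 (cv2) and the standard library are available. Lean on these libraries where they do the work, as an engineer would, in place of code of your own. Each camera call takes 0.05 s, during which the arm holds its last target. There are 200 camera calls.

## Task

Lift the formed brass strap loop out of the open die and set it flat in the nest of the hand press, letting go of it while the press arm is still up. Then bring the spring-loaded press arm down by its wooden handle until the arm is level, so that its pad clamps the loop, and keep it there: the program finishes while holding the handle down with the arm level. Leave the bottle, the tape roll and the hammer where they are.

Things in the scene. Friction and masses are not known exactly. Their poses are not given: they have to be found in the camera images.
- strap_loop: Brass strap loop, 110 g: flange 64 (x) by 30 (y) by 4 mm, with a raised bridge over its middle, 24 mm long in x, 30 mm wide in y, top 30 mm above the underside (two 4 mm walls, open along y). Origin: centre of the underside, z up. Half a turn looks the same. Lies in the die pocket along the pocket, the bridge 18 mm above the die's top face; grip the bridge from above across its 30 mm width.
- die: Fixed open forming die: dark steel block 120 (x) by 90 (y) by 32 mm with a rectangular pocket 68 (x) by 34 mm, 12 mm deep, in the middle of its top; two 12 mm guide pins at two diagonal corners (x 50, y 35 and x -50, y -35 mm), tops 46 mm above the table. Origin: centre of the underside.
- press: Fixed hand press, painted green: base plate 260 by 110 by 12 mm with a steel nest block 100 (x) by 64 (y) mm on it, top 30 mm above the table. Origin: on the table under the centre of the nest. Its x axis points from the nest to the arm's hinge, 150 mm away; the handle end points to -x.
- nest (a point): Centre of the floor of the nest: a rectangular pocket 72 mm along the press's x by 38 mm along its y, with a 2 mm chamfered mouth, 8 mm deep, floor 22 mm above the table. The loop lies in it flange down, its long side along the press's x.
- press_hinge (a point): The hinge of the press arm, 84 mm above the table; the hinge axis runs along the press's y.
- press_handle: Wooden cross handle on the end of the press arm: cylinder 26 mm across, 34 mm long, lying along the press's y. Origin: its centre, 260 mm from the hinge; about 335 mm up at rest, 84 mm up and 110 mm from the nest centre towards the press's -x when level. The arm (20 mm wide, 14 thick) runs from its middle. Its ends can be pinched from above along y; it turns freely on its own axis.
- press_pad: Round rubber pad, 24 mm in diameter, sprung under the arm 150 mm from the hinge, its face 40 mm below the arm's centre line (origin: centre of that face). It gives up to 20 mm (spring 700 N/m, 2 N preload); it meets the seated loop about 0.05 rad before the arm is level and is pushed in about 8 mm when level.
- press_lever (a joint): Angle of the press arm (rad): 0 at rest, sprung up 1.3 rad above level; 1.3 when level; stop at 1.37. A return spring always pushes it up: about 1.5 N at the handle at rest, about 4 N just before the pad meets the loop, about 8 N when level with the loop in the nest.
- bottle: Loose blue bottle, 56 mm in diameter, 110 mm tall, upright; origin at the centre of its base. Not to be moved.
- tape_roll: Loose roll of tape, 90 mm outside diameter, 22 mm high, lying flat; origin at the centre of its underside. Not to be moved.
- hammer: Loose hammer about 280 mm long with a wooden handle, lying down along its x. Not to be moved.

How it is judged (in metres and radians):
On the way, in this order (a step that is already met when the one before it is completed fails the run):
1. the loop is lifted clear out of the die (height (world z) of strap_loop above 0.045 m and contact force between strap_loop and die below 0.05 N), for 0.2 s.
2. the loop lies flat in the nest, let go, with the press arm still up (horizontal distance between strap_loop and nest below 0.006 m and z of strap_loop in the frame of nest below 0.003 m and angle between strap_loop's own z axis and vertical below 0.06 rad and contact force between the fingers and strap_loop below 0.1 N and value of joint press_lever below 0.4 rad), for 0.2 s.
At the end, for the whole second after the job is handed in: Robot still on the handle (over 1.5 N), press arm still and level within 0.045 rad (12 mm at the handle), pad pressing the loop with over 2.5 N, loop flat in the nest (within 6 mm of its centre, 3 mm of its floor) and not touched by the fingers (horizontal distance between strap_loop and nest below 0.006 m and z of strap_loop in the frame of nest below 0.003 m and angle between strap_loop's own z axis and vertical below 0.06 rad and value of joint press_lever between 1.255 and 1.345 rad and velocity of joint press_lever between -0.05 and 0.05 rad/s and contact force between press_pad and strap_loop above 2.5 N and contact force between any of the fingers, the arm and press_handle above 1.5 N and contact force between the fingers and strap_loop below 0.1 N); the arm keeps its last pose, push and grip.
It fails at once if the bottle is moved by more than 30 mm (distance of bottle from where it was at the start of the episode above 0.03 m).
It fails at once if the tape roll is moved by more than 30 mm (distance of tape_roll from where it was at the start of the episode above 0.03 m).
It fails at once if the hammer is moved by more than 30 mm (distance of hammer from where it was at the start of the episode above 0.03 m).
It also fails if it takes over 59 s, if anything falls off the work surface, if the arm or the gripper's body presses on something with over 40 N, if the wrist force passes 120 N, or if a joint passes its speed limit or range.

## Working session

There is one attempt and no reset: what is moved stays moved. The work goes in short steps, each a Python script; the robot and the scene stay as the last script left them, time stands still between calls to the robot, and variables do not carry over. Pictures are saved under pics/ and viewed, at most 10 in all, crops included, and the job is handed in when it is done.

```bash
mkdir -p pics
cat > h.py <<'E'
import numpy as np, cv2
from plant import robot
def cam(name):
    c=robot.get_calibration(name); return c
def ray(c,u,v):
    f=210/np.tan(np.radians(c["vertical_fov"])/2)
    R=cv2.Rodrigues(np.array(c["rvec"],float))[0]; t=np.array(c["tvec"],float).ravel()
    return -R.T@t, R.T@np.array([(u-c["cx"])/f,(v-c["cy"])/f,1.])
def onz(c,u,v,z):
    o,d=ray(c,u,v); return o+d*(z-o[2])/d[2]
def proj(c,p):
    f=210/np.tan(np.radians(c["vertical_fov"])/2)
    R=cv2.Rodrigues(np.array(c["rvec"],float))[0]; q=R@np.array(p,float)+np.array(c["tvec"],float).ravel()
    return np.array([c["cx"]+f*q[0]/q[2],c["cy"]+f*q[1]/q[2]])
E
python3 - <<'E'
from h import *
for n in("scene","top"):
    c=cam(n); print(n,c, ray(c,280,210)[0])
    im=robot.grab_frame(n); cv2.imwrite(f"pics/{n}0.png",im)
s=robot.observe(); print(s["time"],s["tool_pos"],s["tcp_rot"],s["gripper_width"])
E
```

```text
scene {'vertical_fov': 42.49986349565489, 'cx': 269.9156275268945, 'cy': 206.01134349648015, 'rvec': array([ 2.2847324 ,  0.80306529, -0.29407182]), 'tvec': array([-0.50930922, -0.08835509,  1.63327468])} [ 1.11246234 -0.60753216  1.15244128]
top {'vertical_fov': 51.45375013559329, 'cx': 280.32932589998694, 'cy': 205.4934687635718, 'rvec': array([ 2.16955396, -2.17051465,  0.10296758]), 'tvec': array([0.08919478, 0.60359748, 1.38716918])} [0.46556785 0.08502096 1.43963258]
0.1 [ 0.16397494 -0.57692785  0.30318205] [-1.79931424e+02 -1.62800050e-02  1.58596035e+01] 0.08521893944143137
```

View pics/scene0.png

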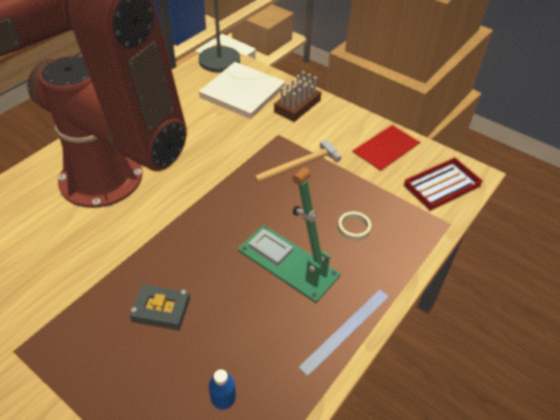

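View pics/top0.png

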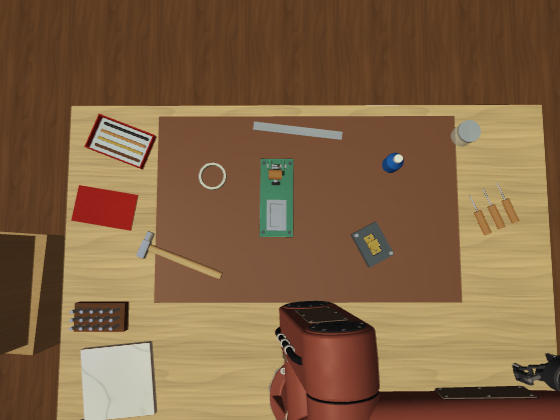

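The scene view shows the die with the brass loop at (160,305), the green press with its nest at (270,245) and the raised arm's handle at (302,176). The top view shows the die at (372,244), the nest at (277,214), the hinge near (276,163) and the handle at (275,175). The bottle, tape and hammer are at (393,162), (212,176) and (185,260), well away from the die-to-press path.

Run:
```python
from h import *
c=cam("top"); im=cv2.imread("pics/top0.png"); hsv=cv2.cvtColor(im,cv2.COLOR_BGR2HSV)
def rect(m,box):
    k=np.zeros(m.shape,np.uint8); x0,y0,x1,y1=box; k[y0:y1,x0:x1]=m[y0:y1,x0:x1]
    cs=cv2.findContours(k,cv2.RETR_EXTERNAL,cv2.CHAIN_APPROX_NONE)[0]; b=max(cs,key=cv2.contourArea)
    return cv2.minAreaRect(b)
def show(n,r,z):
    P=np.array([onz(c,*q,z)[:2] for q in cv2.boxPoints(r)])
    e=[P[1]-P[0],P[2]-P[1]]; print(n,P.mean(0).round(4),[(round(np.linalg.norm(v),4),round(np.degrees(np.arctan2(v[1],v[0])),1)) for v in e])
g=cv2.inRange(hsv,(40,60,30),(90,255,255)); show("base",rect(g,(240,140,320,250)),.012)
n=cv2.inRange(hsv,(0,0,110),(179,50,255)); show("nest",rect(n,(255,195,300,236)),.03)
b=cv2.inRange(hsv,(15,110,90),(32,255,255)); show("loop",rect(b,(350,225,395,265)),.03)
d=cv2.inRange(hsv,(0,0,0),(179,90,130))|cv2.inRange(hsv,(80,0,0),(130,255,130)); show("die",rect(d,(340,215,405,275)),.032)
robot.goto_joints(robot.ik([.5,-.16,.33],[180,0,0])) if 0 else None
```

```text
base [0.633  0.1016] [(np.float64(0.1098), np.float64(-90.1)), (np.float64(0.2556), np.float64(179.8))]
nest [0.5729 0.103 ] [(np.float64(0.0996), np.float64(-1.7)), (np.float64(0.0619), np.float64(-92.0))]
loop [ 0.4805 -0.2078] [(np.float64(0.0351), np.float64(-60.6)), (np.float64(0.0628), np.float64(-151.2))]
die [ 0.4791 -0.2067] [(np.float64(0.0956), np.float64(-61.9)), (np.float64(0.1229), np.float64(-152.7))]
```

Run:
```python
from h import *
from scipy.spatial.transform import Rotation as Ro
# candidate orientations: tool down, closing line along loop y, lean of the body towards -x of loop
def ori(yaw,lean,flip):
    R=Ro.from_euler('z',yaw,degrees=True)*Ro.from_euler('y',-lean,degrees=True)*Ro.from_euler('xyz',[180,0,180*flip],degrees=True)
    return R.as_euler('xyz',degrees=True),R
for yaw,p in((28,[.4805,-.2078,.05]),(-1,[.573,.103,.05]),(-1,[.573,.103,.15]),(-1,[.654,.103,.36]),(-1,[.463,.103,.084])):
  for fl in(0,1):
    for ln in(0,12):
      e,R=ori(yaw,ln,fl); q=robot.ik(np.array(p)-R.apply([0,0,.054]),e); print(p,fl,ln,R.apply([0,0,1]).round(2),None if q is None else np.round(q,0))
robot.move_pose([.46,-.19,.30],[180,0,28])
c=cam("wrist"); im=robot.grab_frame("wrist"); cv2.imwrite("pics/w1.png",im); print(ray(c,280,210),proj(c,[.4805,-.2078,.05]),robot.observe()["time"])
cv2.imwrite("pics/s1.png",robot.grab_frame("scene"))
```

```text
[0.4805, -0.2078, 0.05] 0 0 [ 0. -0. -1.] [-38.  -4. -25.  69.   0. 114.]
[0.4805, -0.2078, 0.05] 0 12 [ 0.18  0.1  -0.98] [-44. -11. -33.  65.  11. 108.]
[0.4805, -0.2078, 0.05] 1 0 [-0.  0. -1.] [-38.  -4. -25.  69.   0. -66.]
[0.4805, -0.2078, 0.05] 1 12 [ 0.18  0.1  -0.98] [-44. -11. -33.  65.  11. -72.]
[0.573, 0.103, 0.05] 0 0 [-0. -0. -1.] [ -3.   7. -15.  69.   0. 178.]
[0.573, 0.103, 0.05] 0 12 [ 0.21 -0.   -0.98] [ -3.  -8. -30.  56.   0. 178.]
[0.573, 0.103, 0.05] 1 0 [ 0.  0. -1.] [ -3.   7. -15.  69.   0.  -2.]
[0.573, 0.103, 0.05] 1 12 [ 0.21 -0.   -0.98] [ -3.  -8. -30.  56.   0.  -2.]
[0.573, 0.103, 0.15] 0 0 [-0. -0. -1.] [ -3.   3.  -8.  79.   0. 178.]
[0.573, 0.103, 0.15] 0 12 [ 0.21 -0.   -0.98] [ -3. -12. -23.  67.   0. 178.]
[0.573, 0.103, 0.15] 1 0 [ 0.  0. -1.] [-3.  3. -8. 79.  0. -2.]
[0.573, 0.103, 0.15] 1 12 [ 0.21 -0.   -0.98] [ -3. -12. -23.  67.   0.  -2.]
[0.654, 0.103, 0.36] 0 0 [-0. -0. -1.] [ -2.  22.  35. 104.   0. 179.]
[0.654, 0.103, 0.36] 0 12 [ 0.21 -0.   -0.98] [ -2.   5.  15.  88.   0. 179.]
[0.654, 0.103, 0.36] 1 0 [ 0.  0. -1.] [ -2.  22.  35. 104.   0.  -1.]
[0.654, 0.103, 0.36] 1 12 [ 0.21 -0.   -0.98] [-2.  5. 15. 88.  0. -1.]
[0.463, 0.103, 0.084] 0 0 [-0. -0. -1.] [ -3. -14. -31.  73.   0. 178.]
[0.463, 0.103, 0.084] 0 12 [ 0.21 -0.   -0.98] [ -4. -32. -45.  65.   1. 177.]
[0.463, 0.103, 0.084] 1 0 [ 0.  0. -1.] [ -3. -14. -31.  73.   0.  -2.]
[0.463, 0.103, 0.084] 1 12 [ 0.21 -0.   -0.98] [ -4. -32. -45.  65.   1.  -3.]
(array([ 0.5328896 , -0.15078849,  0.36975125]), array([-0.30531476, -0.15302839, -0.9401341 ])) [306.12462228 172.67689951] 1.925
```

View pics/w1.png

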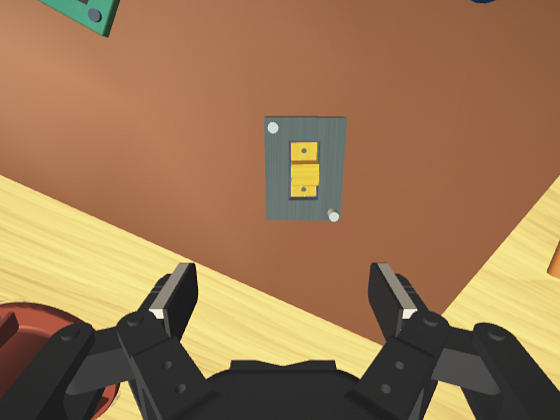

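View pics/s1.png

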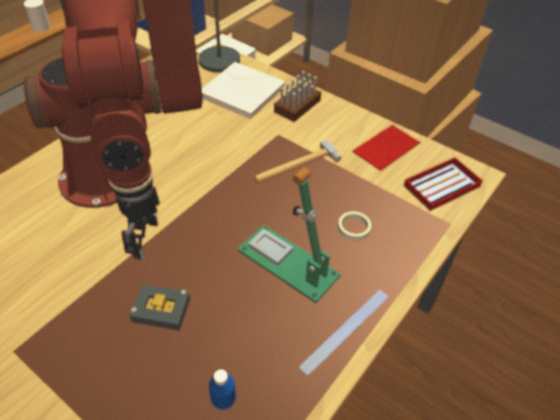

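The wrist view shows the die upright at (265–346, 117–220) and the brass loop at (290–320, 142–198). Now I'll measure it, then look at the nest from the flipped wrist, which keeps the camera away from the press arm.

```bash
cat >> h.py <<'E'
from scipy.spatial.transform import Rotation as Ro
def ori(yaw,lean=0,fl=1):
    R=Ro.from_euler('z',yaw,degrees=True)*Ro.from_euler('y',-lean,degrees=True)*Ro.from_euler('xyz',[180,0,180*fl],degrees=True)
    return R.as_euler('xyz',degrees=True),R
def tcp(g,R,d=.054): return np.array(g,float)-R.apply([0,0,d])
def blob(m,box=None):
    k=np.zeros(m.shape,np.uint8); x0,y0,x1,y1=box or (0,0,560,420); k[y0:y1,x0:x1]=m[y0:y1,x0:x1]
    return max(cv2.findContours(k,cv2.RETR_EXTERNAL,cv2.CHAIN_APPROX_NONE)[0],key=cv2.contourArea)
def meas(n,c,cnt,z):
    P=np.array([onz(c,*q[0],z)[:2] for q in cnt])*1000
    r=cv2.minAreaRect(P.astype(np.float32)); B=cv2.boxPoints(r); e=[B[1]-B[0],B[2]-B[1]]
    print(n,B.mean(0).round(1),[(round(float(np.hypot(*v)),1),round(float(np.degrees(np.arctan2(v[1],v[0]))),1)) for v in e])
E
python3 - <<'E'
from h import *
c=cam("wrist"); im=cv2.imread("pics/w1.png"); hsv=cv2.cvtColor(im,cv2.COLOR_BGR2HSV)
print(hsv[210,300],hsv[150,304],hsv[175,304],hsv[190,304])
brass=cv2.inRange(hsv,(22,120,90),(35,255,255))
box=(255,105,355,228)
meas("brass .024",c,blob(brass,box),.024); meas("brass .05",c,blob(brass,box),.05)
brt=cv2.inRange(hsv,(22,120,90),(35,255,255))
die=cv2.inRange(hsv,(60,10,40),(120,255,255))|brass
meas("die",c,blob(cv2.morphologyEx(die,cv2.MORPH_CLOSE,np.ones((5,5))),box),.032)
ys=np.arange(138,202); print([(int(y),int(np.flatnonzero(brass[y,280:330]).min())+280,int(np.flatnonzero(brass[y,280:330]).max())+280) for y in ys if brass[y,280:330].any()][::3])
e,R=ori(0,0); robot.move_pose(tcp([.50,.103,.2],R),e)
c=cam("wrist"); im=robot.grab_frame("wrist"); cv2.imwrite("pics/w2.png",im)
np.save("w2c.npy",c,allow_pickle=True); print(ray(c,280,210),robot.observe()["time"],proj(c,[.573,.103,.03]))
E
```

```text
[ 76  28 119] [ 88  31 117] [ 25 176 233] [ 97  51 116]
brass .024 [ 467.3 -215.3] [(32.0, -61.5), (39.0, 28.5)]
brass .05 [ 472.2 -210.4] [(29.6, -61.5), (36.1, 28.5)]
die [ 477.7 -207.8] [(89.1, -62.3), (119.9, 27.7)]
[(142, 312, 315), (145, 291, 316), (148, 291, 316), (151, 291, 316), (154, 291, 315), (157, 291, 315), (160, 292, 293), (166, 292, 318), (169, 291, 318), (172, 291, 318), (175, 291, 318), (178, 292, 318), (181, 291, 318), (184, 291, 317), (187, 291, 315), (190, 291, 315), (193, 291, 315), (196, 292, 303)]
(array([0.41700435, 0.10387819, 0.32385493]), array([ 0.34121356, -0.00998595, -0.94019174])) 3.8083 [282.23490906 252.420731  ]
```

View pics/w2.png

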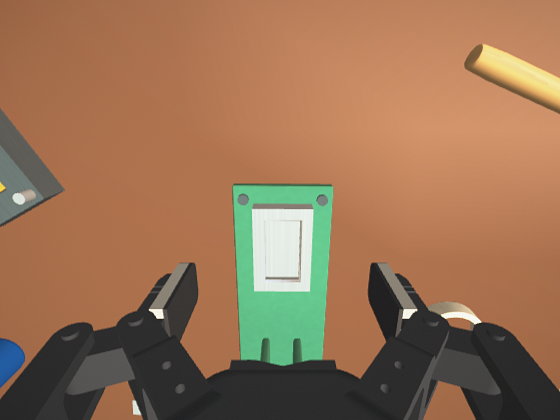

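The wrist view (its top is toward the robot) shows the nest block at (252–313, 205–291), its pocket at (264–301, 220–282), the green base around it, and the lever brackets at the bottom. Die at (0–60,110–220), hammer handle top right; all clear of the press.

Run:
```python
from h import *
# loop from w1 needs w1 calibration: recompute die-frame loop offset using top-level onz with stored pose is gone -> use first-principles from tool pose
c=np.load("w2c.npy",allow_pickle=True).item()
# camera is fixed in the tool: rebuild w1 camera from the two TCP poses
s=robot.observe(); T2R=Ro.from_euler('xyz',s["tcp_rot"],degrees=True).as_matrix(); T2p=np.array(s["tool_pos"])
Rw=cv2.Rodrigues(np.array(c["rvec"]))[0]; tw=np.array(c["tvec"]).ravel()
T1R=Ro.from_euler('xyz',[180,0,28],degrees=True).as_matrix(); T1p=np.array([.46,-.19,.30])
R1=Rw@T2R@T1R.T; t1=Rw@T2p+tw-R1@T1p
c1=dict(c,rvec=cv2.Rodrigues(R1)[0],tvec=t1); print("cam1",ray(c1,280,210)[0])
print("flange mid",onz(c1,303.4,142,.024).round(4),onz(c1,303.4,198,.024).round(4))
print("bridge",onz(c1,305,164.5,.05).round(4),onz(c1,305,185,.05).round(4))
im=cv2.imread("pics/w2.png"); hsv=cv2.cvtColor(im,cv2.COLOR_BGR2HSV)
m=cv2.inRange(hsv,(0,0,150),(179,45,255)); box=(240,190,325,300)
meas("nest",c,blob(cv2.morphologyEx(m,cv2.MORPH_CLOSE,np.ones((3,3))),box),.03)
g=cv2.inRange(hsv,(55,90,40),(90,255,255)); cnt=blob(g,(220,170,350,420))
for y in(195,230,260,300,330):
    x=np.flatnonzero(g[y,220:345])+220; a,b=onz(c,x.min(),y,.012),onz(c,x.max(),y,.012); print("base",((a+b)/2).round(4),round(abs(a[1]-b[1]),4))
# pocket edges: intensity gradient near mouth
v=hsv[:,:,2].astype(int); print("row250",v[250,250:318].tolist()); print("col282",v[200:295,282].tolist())
# handle, from scene
cs=cam("scene"); im=cv2.imread("pics/s1.png"); h=cv2.cvtColor(im,cv2.COLOR_BGR2HSV)
k=cv2.inRange(h,(3,150,80),(14,255,255)); b=blob(k,(285,160,320,190)); M=cv2.moments(b); u=np.array([M["m10"],M["m01"]])/M["m00"]
print("handle px",u,cv2.contourArea(b),"exp",proj(cs,[.654,.102,.335]),proj(cs,[.644,.102,.335]),"onz",onz(cs,*u,.335).round(4))
ct=cam("top"); im=cv2.imread("pics/top0.png"); h=cv2.cvtColor(im,cv2.COLOR_BGR2HSV)
k=cv2.inRange(h,(5,120,80),(18,255,255)); b=blob(k,(264,166,288,186)); print(cv2.boundingRect(b)); M=cv2.moments(b); u=np.array([M["m10"],M["m01"]])/M["m00"]; print("top handle",u,cv2.contourArea(b),onz(ct,*u,.335).round(4))
```

```text
cam1 [ 0.53397126 -0.15204442  0.36979412]
flange mid [ 0.5068 -0.193   0.024 ] [ 0.4485 -0.2256  0.024 ]
bridge [ 0.4887 -0.2031  0.05  ] [ 0.4689 -0.2143  0.05  ]
nest [571.9 102.6] [(100.8, -0.7), (63.9, 89.3)]
base [0.5129 0.1033 0.012 ] 0.1075
base [0.5542 0.1033 0.012 ] 0.1074
base [0.5925 0.1026 0.012 ] 0.1078
base [0.648  0.1019 0.012 ] 0.1071
base [0.6935 0.1018 0.012 ] 0.1062
row250 [198, 198, 195, 233, 235, 232, 234, 236, 236, 234, 234, 236, 236, 238, 234, 224, 234, 238, 235, 233, 237, 240, 238, 235, 236, 237, 237, 236, 236, 237, 238, 237, 238, 237, 237, 236, 235, 236, 235, 237, 238, 237, 237, 238, 237, 238, 236, 237, 240, 187, 155, 212, 240, 240, 240, 237, 236, 238, 237, 237, 237, 229, 207, 204, 204, 203, 203, 204]
col282 [198, 200, 203, 170, 133, 135, 137, 133, 148, 226, 240, 238, 238, 237, 238, 238, 238, 238, 238, 233, 221, 234, 241, 240, 240, 240, 240, 240, 240, 240, 239, 239, 240, 240, 240, 240, 239, 239, 239, 239, 239, 239, 239, 239, 239, 239, 239, 239, 238, 238, 238, 238, 238, 238, 238, 238, 238, 237, 238, 238, 237, 237, 237, 237, 237, 237, 236, 236, 237, 236, 236, 236, 236, 236, 236, 238, 219, 153, 125, 159, 214, 220, 225, 235, 234, 233, 234, 233, 233, 234, 235, 220, 200, 201, 201]
handle px [300.72418879 175.76696165] 113.0 exp [302.58549515 174.60243558] [298.8728247  172.57241195] onz [0.653  0.0965 0.335 ]
(269, 170, 13, 10)
top handle [275.02061856 174.04467354] 97.0 [0.6548 0.1017 0.335 ]
```

Run:
```python
from h import *
print(robot.tip_reach)
robot.set_gripper(.052)
e,R=ori(28,10); P=[.478,-.2083]
robot.move_pose(tcp(P+[.12],R,.073),e)
print("guard",robot.line_to(tcp(P+[.037],R,.073),vel=.08,guard=8))
s=robot.observe(); print(s["time"],tcp(s["tool_pos"],R,-.073),s["ft_force"])
robot.set_gripper(0.02); s=robot.observe(); print(s["gripper_width"],s["gripper_force"])
if s["gripper_width"]>.025:
    robot.line_to(tcp(P+[.15],R,.073),vel=.12)
    s=robot.observe(); print(s["time"],s["gripper_width"],s["gripper_force"],s["ft_force"])
    cv2.imwrite("pics/w3.png",robot.grab_frame("wrist"))
```

```text
0.0726
guard False
6.6417 [ 0.47830645 -0.20858348  0.03764035] [-0.0119998  -0.76573289 -0.14069822]
0.028007314812920597 59.71439726650715
8.0667 0.02766041331020676 59.24179505556822 [ 0.64486902  0.08780454 -1.03656569]
```

View pics/w3.png

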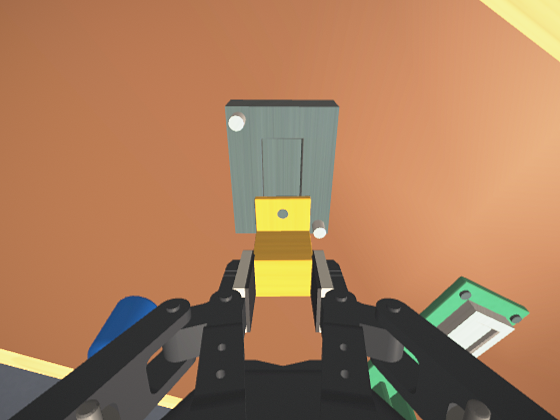

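The loop is held square between the pads: flange end at (256–310, 198–232), bridge at (255–312, 232–296), pocket empty. Next I'll check its offset along x, then place it.

Run:
```python
from h import *
c=cam("wrist"); e,R=ori(28,10); s=robot.observe(); t=tcp(s["tool_pos"],R,-.073)
a=onz(c,256,198,t[2]-.0136); b=onz(c,310,198,t[2]-.0136); m=(a+b)/2
ax=np.array([np.cos(np.radians(28)),np.sin(np.radians(28))]); d=(m-t)[:2]
off=d@ax+.032; lat=d@[-ax[1],ax[0]]; print("flange end along",d@ax,"lat",lat,"width",np.linalg.norm(a-b),"yaw",np.degrees(np.arctan2(*(b-a)[:2])))
off=float(np.clip(off,-.004,.004)) if abs(off)<.006 else 0
e,R=ori(-.6,10); N=[.572-off,.1027]; print(off)
robot.move_pose(tcp(N+[.13],R,.073),e)
print("guard",robot.line_to(tcp(N+[.0395],R,.073),vel=.06,guard=6))
s=robot.observe(); print(s["time"],tcp(s["tool_pos"],R,-.073),s["ft_force"])
cv2.imwrite("pics/w4.png",robot.grab_frame("wrist")[150:420,130:430])
```

```text
flange end along -0.03297969640342135 lat 0.0013723908266705456 width 0.02837970974409044 yaw -27.990465110978025
-0.000979696403421347
guard True
10.8167 [0.57287921 0.10273589 0.03988038] [-1.56135021  0.68557664  6.3518155 ]
```

View pics/w4.png

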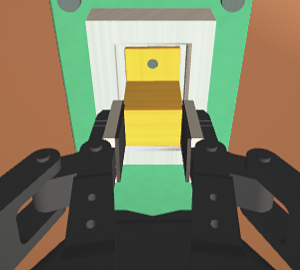

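The crop shows the flange inside the pocket mouth at (124–181, 47–80) with margin on every side. Contact came at the expected floor height, so I release and check.

Run:
```python
from h import *
e,R=ori(-.6,10); N=[.573,.1027]
robot.set_gripper(.052)
robot.line_to(tcp(N+[.09],R,.073),vel=.1)
robot.line_to(tcp([.50,.1027,.20],R,.073),vel=.2)
robot.pause(.2)
c=cam("wrist"); im=robot.grab_frame("wrist"); s=robot.observe(); print(s["time"])
np.save("w5c.npy",c,allow_pickle=True); cv2.imwrite("pics/w5.png",im)
hsv=cv2.cvtColor(im,cv2.COLOR_BGR2HSV); b=cv2.inRange(hsv,(20,120,60),(35,255,255)); cnt=blob(b)
x,y,w,h=cv2.boundingRect(cnt); print(x,y,w,h)
print("near flange edge",onz(c,x+w/2,y,.026),"far",onz(c,x+w/2,y+h,.026),"w",onz(c,x,y+4,.026)[1]-onz(c,x+w,y+4,.026)[1], "expect end", .572-.032)
p=proj(c,[.572,.1027,.03]); u,v=int(p[0]),int(p[1]); cv2.imwrite("pics/w5c.png",cv2.resize(im[max(0,v-70):v+70,max(0,u-80):u+80],None,fx=3,fy=3))
```

```text
12.95
270 219 27 20
near flange edge [0.57583998 0.10391678 0.026     ] far [0.60415686 0.1036656  0.026     ] w -0.031705325199436946 expect end 0.5399999999999999
```

View pics/w5c.png

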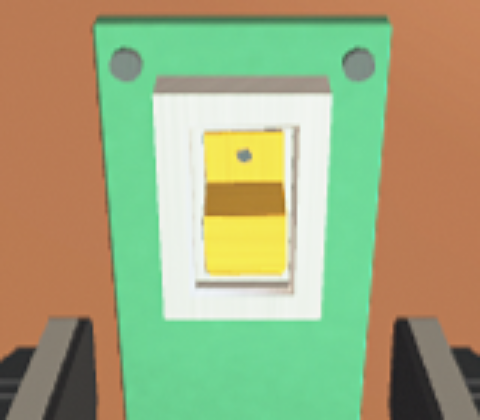

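The loop lies in the pocket between (204–286, 131–275) in the crop, with the pocket rim visible around it and the bridge square. The pocket's 4 mm play keeps it within tolerance. On to the handle.

Run:
```python
from h import *
e,R=ori(-.6,10); H=np.array([.722,.1011,.084]); a=np.array([np.cos(np.radians(-.6)),np.sin(np.radians(-.6)),0])
hp=lambda th: H-a*.26*np.cos(1.3-th)+np.array([0,0,.26*np.sin(1.3-th)])
h0=hp(0)+[.001,0,0]; print(h0,hp(1.3))
robot.line_to(tcp([.52,.1018,.43],R,.052),vel=.25)
robot.set_gripper(.062)
robot.line_to(tcp(h0+[0,0,.07],R,.052),vel=.2)
print("guard",robot.line_to(tcp(h0,R,.052),vel=.08,guard=6))
s=robot.observe(); print(s["time"],tcp(s["tool_pos"],R,-.052),s["ft_force"])
robot.set_gripper(.02); s=robot.observe(); print(s["time"],s["gripper_width"],s["gripper_force"],s["ft_force"])
cv2.imwrite("pics/s6.png",cv2.resize(robot.grab_frame("scene")[80:320,150:400],None,fx=2,fy=2))
```

```text
[0.65345412 0.10182831 0.33452513] [0.46201426 0.10382266 0.084     ]
guard False
16.0667 [0.65357488 0.10181591 0.33537034] [ 0.21676213 -0.00985599  0.59297428]
16.425 0.033041555921102694 60.794604420661926 [-1.13412847 -4.42312424  3.02726839]
```

View pics/s6.png

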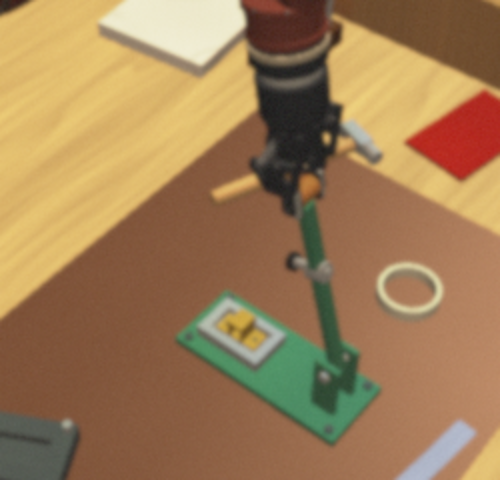

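The handle is pinched at (308,188) in the crop, width 33 mm ≈ 34 mm, with the loop seated in the nest at (240,325). Now the arc down.

Run:
```python
from h import *
e,R=ori(-.6,10); H=np.array([.722,.1011,.084]); a=np.array([np.cos(np.radians(-.6)),np.sin(np.radians(-.6)),0])
hp=lambda th: H-a*.26*np.cos(1.3-th)+np.array([0,0,.26*np.sin(1.3-th)])
for i,th in enumerate(np.linspace(0,1.3,14)[1:]):
    robot.line_to(tcp(hp(th)+[.001,0,0],R,.052),vel=.1)
    s=robot.observe()
    print(round(th,2),np.round(s["ft_force"],1),round(s["gripper_width"],4),tcp(s["tool_pos"],R,-.052).round(4))
    if np.linalg.norm(s["ft_force"])>45: print("STOP"); break
robot.pause(.3); s=robot.observe(); print(s["time"],s["ft_force"])
im=robot.grab_frame("scene"); cv2.imwrite("pics/s7f.png",im)
cv2.imwrite("pics/s7.png",cv2.resize(im[130:320,180:380],None,fx=3,fy=3))
c=cam("scene"); print(proj(c,hp(1.3)),proj(c,H))
```

```text
0.1 [ 1.2 -5.   3.7] 0.0331 [0.6288 0.1013 0.3272]
0.2 [ 0.6 -4.6  3.8] 0.0329 [0.6051 0.1015 0.3166]
0.3 [-0.1 -6.   3.9] 0.0332 [0.5825 0.1018 0.3037]
0.4 [-0.9 -6.6  4.9] 0.0331 [0.5613 0.102  0.2885]
0.5 [-1.4 -7.1  5. ] 0.0332 [0.5417 0.1022 0.2712]
0.6 [-2.2 -6.8  5. ] 0.0333 [0.524  0.1024 0.2521]
0.7 [-3.  -6.2  5.8] 0.033 [0.5082 0.1025 0.2313]
0.8 [-3.3 -7.3  4.9] 0.0335 [0.4946 0.1027 0.2089]
0.9 [-3.9 -7.6  5. ] 0.0329 [0.4833 0.1028 0.1854]
1.0 [-4.3 -7.2  5.5] 0.0333 [0.4745 0.1029 0.161 ]
1.1 [-3.4 -6.6  4.5] 0.0329 [0.4681 0.103  0.1358]
1.2 [-2.9 -8.2  4.3] 0.0332 [0.4643 0.103  0.1101]
1.3 [-5.2 -6.8  9.5] 0.0333 [0.4631 0.103  0.0846]
22.0833 [-5.48268099 -7.78648696  8.0561581 ]
[239.18121225 210.05555134] [318.78216892 260.26354255]
```

View pics/s7.png

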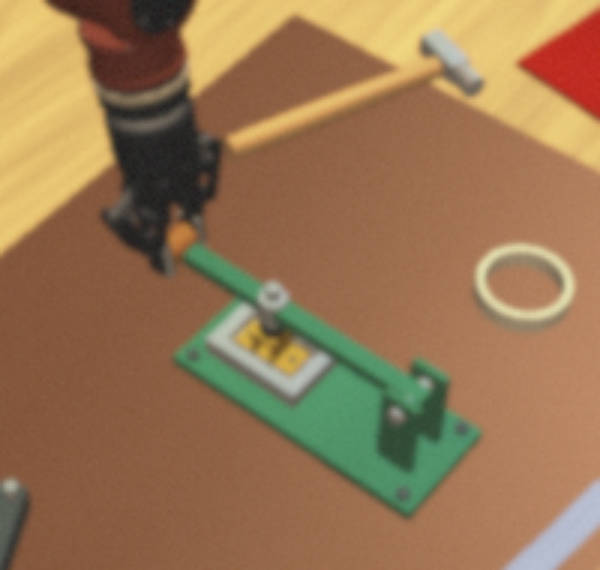

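The arm is level: the handle sits at about (181,240) in the crop against a predicted (178,240). The pad is on the loop, and the 8 N upward force matches the level value. Handing in.

```bash
python3 -c "
from plant import robot
print(robot.observe()['ft_force']); print(robot.job_done())"
```

```text
[-5.34496556 -7.96350816  7.79907267]
the job is handed in; nothing more can be done
None
```

The job is handed in with no verdict returned: the loop was set in the nest and released while the press arm was up, and the gripper is holding the handle down with the arm level (about 8 N upward on the tool) and the pad on the loop.

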